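Load the case lift and jack it up

TASK

First put the loose grey case squarely on top of the two-case column on the lift stage and let go of it. Then set the lever jack flat on the table with its round saddle centred under the stage's marked lift point (the long tongue with the raised round disc) and let go of it, and pump: push the jack's handle fully down, let it come all the way back up, then push it fully down again. Finish while still holding the handle fully down, so that the jack alone keeps the loaded stage raised; leave everything else on the table where it is.

Things in the scene. Friction and masses are not known exactly. Their poses are not given: they have to be found in the camera images.
- case_loose_mid (a point): the loose closed grey steel case, 80 (x) x 50 (y) x 36 (z) mm, about 0.2 kg, standing flat on the table; the point is its centre, half-way up (18 mm above its underside); x along its length. It is to be the third of the column
- case_top_mid (a point): the upper one of the two cases stacked on the lift stage, same kind and size (closed grey steel case, 80 (x) x 50 (y) x 36 (z) mm, about 0.2 kg); the point is its centre, 18 mm below its top face, about 140 mm above the table; x along its length
- case_low_mid (a point): the lower case of the column, same kind and size, standing on the platform; the point is its centre
- stand: the lift stage: grey base 200 (x) x 110 (y) mm fixed to the table, two 16 mm guide posts at x = +-85, y = -20 mm, 135 mm tall. An aluminium platform 150 x 110 mm, top 86 mm high, slides up the posts (35 mm travel, sinks by its weight) and carries the column at its middle. Two steel tongues stick out to +y: a short plain one at x = -40 mm (not used), a long one at x = +40 mm. Origin: centre of the underside
- lift_point (a point): the marked lift point under the long tongue (36 mm wide, top 84 mm high, reaching y = 155 mm of the stage): underside centre of a 28 mm round pad, straight below the raised 30 mm disc on top; at x = 40, y = 135 mm of the stage, 68 mm high at rest, rising with the platform. Axes as the stage's. The jack fits in lengthwise from the stage's +y side; it is free below the tongue beyond y = 55 mm
- jack: the lever jack, loose, about 0.9 kg. Flat steel base 255 x 70 x 12 mm (from x = -150 to +105 mm, y = +-35 mm); origin on the base's underside below the upright block; +x points to the saddle, the pump handle points to -x
- jack_block (a point): the jack's upright aluminium block, where it is grasped: 44 (x) x 40 (y) mm, its top 76 mm above the jack's underside; the point is on its axis, 50 mm above the underside; pinch its 40 mm width along the jack's y. x towards the saddle
- saddle_top (a point): centre of the top of the jack's round saddle (40 mm across), 75 mm from the block's axis towards +x; 54 mm above the jack's underside when down; it rises 60 mm per rad of handle, 30 mm in all, so that it meets the lift point after 14 mm and lifts it by about 16 mm
- handle_pad (a point): centre of the upper face of the 44 x 44 mm rubber pad at the end of the pump handle. Handle up: 122 mm behind the block's axis (towards the jack's -x), 108 mm above the jack's underside, sloping down towards the block by 0.5 rad; fully down: level, 135 mm behind the axis, 58 mm high
- jack_handle (a joint): angle of the pump handle, rad: 0 = fully up (a spring returns it there), 0.5 = fully down against its stop. It turns about a level pin across the jack, 30 mm behind the block's axis, 58 mm above the underside, 105 mm from the pad's centre. Pushing at the pad takes about 3 N to start, 11 to 14 N to hold it down under load
- disc_tin: bystander: round closed steel tin, 64 mm across, 60 mm tall; origin at the centre of its underside
- wrench: bystander: open-ended wrench lying flat
- hammer: bystander: hammer lying flat
- spray: bystander: white aerosol can, 60 mm across, 160 mm tall; origin at the centre of its underside
- jar: bystander: screw-top jar, 60 mm across, 70 mm tall; origin at the centre of its underside
- square: bystander: L-shaped steel welding square lying flat, legs 90 mm, 20 mm thick
Not all that is in view belongs to the job. Leave any turquoise look-alike of the part that bears case_top_mid alone.

How it is judged:
On the way, in this order (a step that is already met when the one before it is completed fails the run):
1. the loose case stands squarely on the column, let go (horizontal distance between case_loose_mid and case_top_mid below 0.01 m and horizontal distance between case_top_mid and case_low_mid below 0.012 m and z of case_loose_mid in the frame of case_top_mid between 0.033 and 0.039 m and angle between the x axis of case_loose_mid and the x axis of case_top_mid, either way round below 0.12 rad and angle between case_loose_mid's own z axis and vertical below 0.06 rad and contact force between each of the fingers, the arm and anything else below 0.5 N), for 0.2 s.
2. the jack stands flat with its saddle under the lift point, handle up, let go (horizontal distance between saddle_top and lift_point below 0.012 m and angle between jack's own z axis and vertical below 0.05 rad and height (world z) of jack below 0.004 m and value of joint jack_handle below 0.1 rad and contact force between each of the fingers, the arm and anything else below 0.5 N), for 0.2 s.
3. first stroke: handle fully down, the stage lifted by the jack (value of joint jack_handle above 0.44 rad and height (world z) of lift_point above 0.079 m and contact force between jack and stand above 3 N), for 0.1 s.
4. handle back up (value of joint jack_handle below 0.1 rad), for 0.1 s.
At the end, for the whole second after the job is handed in: Robot presses the handle (over 2 N), down past 0.44 rad; saddle within 12 mm of the lift point; jack flat, alone bearing the stage (over 3 N), lift point over 79 mm high; third case upright on the column within 10 mm and 0.12 rad, lower two within 12 mm; robot off the stage (all of step 3 and horizontal distance between case_loose_mid and case_top_mid below 0.01 m and horizontal distance between case_top_mid and case_low_mid below 0.012 m and z of case_loose_mid in the frame of case_top_mid between 0.033 and 0.039 m and angle between the x axis of case_loose_mid and the x axis of case_top_mid, either way round below 0.12 rad and angle between case_loose_mid's own z axis and vertical below 0.06 rad and horizontal distance between saddle_top and lift_point below 0.012 m and angle between jack's own z axis and vertical below 0.05 rad and height (world z) of jack below 0.004 m and contact force between any of the fingers, the arm and jack above 2 N and contact force between each of the fingers, the arm and stand below 0.5 N); the arm keeps its last pose, push and grip.
It fails at once if a bystander was moved by more than 30 mm (distance of any of disc_tin, wrench, hammer, spray, jar, square from where it was at the start of the episode above 0.03 m).
It also fails if it takes over 72 s, if anything falls off the work surface, if the arm or the gripper's body presses on something with over 40 N, if the wrist force passes 120 N, or if a joint passes its speed limit or range.

ROBOT

A 6-joint arm with a two-finger parallel gripper is mounted at the origin on the work surface. World frame = base frame: x ahead of the robot, y to its left, z up, the work surface at z = 0. Lengths are in m, angles in rad, forces in N, time in s.
With the tool pointing down it reaches from about 0.25 to 0.775 m from the base axis. Payload 4 kg.
Tool frame: the origin (TCP) lies midway between the tips of the shut fingers; the grasp point (between the pads) lies 19 mm behind it; z points along the fingers, y is the direction in which the jaws open and shut (so a half turn about z gives the same grasp; the last joint's range is limited). The gripper opens to 94 mm and grips with 3 to 60 N. Pads are 16 mm wide; open, the fingers measure 119 mm over their backs; the gripper's body (75 mm by 177 mm) begins 78 mm behind the grasp point.
Start: joints at [1.161, 0.087, 1.371, -0, 1.684, -0.103], TCP at [0.166, 0.524, 0.206] pointing down, gripper open.
Joint ranges: [-3.1, 3.1], [-0.76, 2.03], [0.27, 2.55], [-1.08, 4.22], [0.17, 2.65], [-2.57, 2.57]. Speed limits (rad/s): [2.79, 2.79, 3.14, 3.14, 3.14, 3.14].

INTERFACE

Orientations are given as [roll, pitch, yaw] about the fixed x, y, z axes, in that order (R = Rz(yaw) Ry(pitch) Rx(roll)).
In Python, from bench import robot, cams gives the robot as it stands.
- The arm moves only by the tool step_arm, never from a script. Its argument "plan" is a list that holds one entry, the list of rows, each a list of 5 numbers: the shift along the world's x, y, z in mm, then the turn about the world's z in rad, then the opening in per cent of the stroke, from 0 (shut) to 100 (fully open). In form: [[[tx, ty, tz, turn, fingers], ...]]. A call has 1 to 8 rows; each row is the pose to reach, as a shift and turn from the pose commanded when the call began; what a row does not reach only later rows make up. A row lasts 1/12 s, in which the tool goes at most 41.7 mm and 7.16 degrees, less where a joint would pass 70% of its speed; a pose out of reach is approached as far as the arm can. A call with a gripper value outside its range is refused whole. The fingers move at their own pace and stop on an object; the grip force is fixed at half the most. Time passes only in rows, so rows that repeat a pose let the fingers close. It gives the time, the measured TCP pose, the force and the opening at its end, in the units of the state.
- robot.get_obs(): the state, without advancing time (a new reading comes with each control period).
- cams.snapshot(name): name is "scene" or "top" or "wrist"; returns a dict with "frame" (400x640x3 uint8, red, green, blue), "camera_matrix" (3x3 intrinsics, pixels), "origin" and "attitude" of the camera in the world; the wrist camera has in their place "T_tool_cam" (4x4, takes a point from camera to tool coordinates, whose origin is the TCP and whose axes are the flange's). Camera axes: x right, y down, z forward; pixel columns grow to the right and rows downward; lengths in m; the calibration is good to about 2 mm. A picture is of the moment at which its call begins: read the wrist's pose just before it. There is no depth.
- robot.close_job(): hands the job in, once; it reports no verdict.
The state is a dict: "time": time; "joint_positions": joint angles; "qvel": joint speeds; "joint_torque": joint torques, N m; "tool_pos": TCP position; "ee_rot": TCP orientation; "wrist_force": force on the tool from outside, world axes, zero at the start; "wrist_torque": the same for the moment, N m; "width": finger opening in m.
Only numpy, scipy, OpenCV 4.12 (cv2) and the standard library are available. Lean on these libraries where they do the work, as an engineer would, in place of code of your own. Each camera call takes 0.05 s, during which the arm holds its last target. There are 200 camera calls.

## Working session

There is one attempt and no reset: what is moved stays moved. The work goes in short steps, Python scripts to look and compute and a tool call to move; the robot and the scene stay as the last step left them, time stands still between calls to the robot, and variables do not carry over. Pictures are saved under pics/ and viewed, about 8 in all and at most 12, crops included, and the job is handed in when it is done.

Besides the shell and the picture viewer there is one more tool, called as name(argument=value, ...), one argument or row to a line, values as JSON. step_arm: Moves the arm, as the interface text tells. Its arguments: {"type":"object","properties":{"plan":{"type":"array"}},"required":["plan"]}

```bash
ls; mkdir -p pics; python3 - <<'E'
from bench import robot,cams
import cv2,numpy as np
print(robot.get_obs())
for n in("scene","top"):
    s=cams.snapshot(n);cv2.imwrite(f"pics/{n}0.png",s["frame"][:,:,::-1])
    np.savez(f"pics/{n}0.npz",**s);print(n,s["camera_matrix"],s["origin"],s["attitude"])
E
```

```text
pics
{'time': 0.0, 'joint_positions': array([ 1.16087893e+00,  8.79337144e-02,  1.37228251e+00, -6.85032945e-06,
        1.68357442e+00, -1.03098834e-01]), 'qvel': array([ 0.00191556,  0.00038444, -0.00021089,  0.00048391, -0.00065223,
        0.00149595]), 'joint_torque': array([-1.28003328e-03, -3.40186429e+01, -3.02425289e+01,  7.18337204e-02,
        3.31286550e-02, -1.73275453e-04]), 'tool_pos': array([0.16589816, 0.52379962, 0.20430148]), 'ee_rot': array([-3.13940564e+00, -2.19436097e-04,  2.83477309e+00]), 'wrist_force': array([-0.06222791, -0.35861676,  0.01236372]), 'wrist_torque': array([-0.00108879, -0.05729447,  0.02849046]), 'width': 0.09393580061881382}
scene [[383.08521128   0.         316.29867102]
 [  0.         383.08521128 197.7967522 ]
 [  0.           0.           1.        ]] [1.27543163 0.5700106  0.77469457] [-2.18187057 -0.02263885  2.31654292]
top [[374.54282542   0.         314.59143441]
 [  0.         374.54282542 200.02026878]
 [  0.           0.           1.        ]] [ 0.44374177 -0.06101716  1.09113652] [-3.0350925  -0.02044156 -1.55398623]
```

View pics/top0.png

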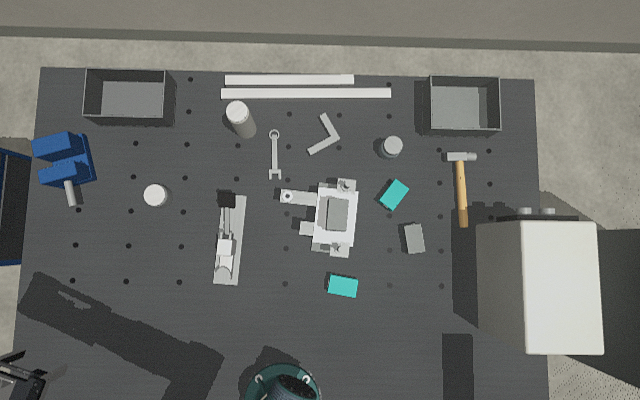

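View pics/scene0.png

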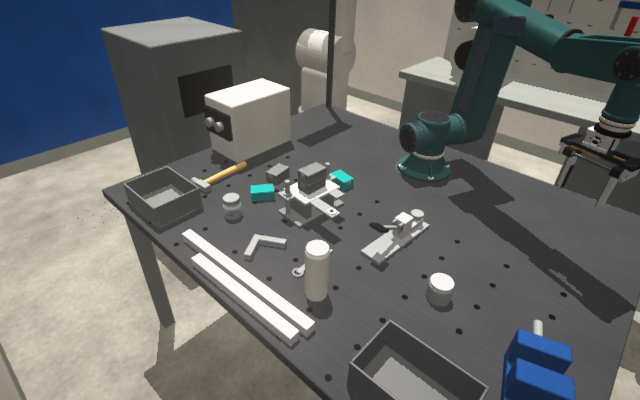

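Top view: grey loose case at (414,238); turquoise look-alikes at (394,194) and (342,285), to be left alone. The stage is at (337,215) with its disc tongue at (287,197). The jack is at (228,240), with dark handle pad at (227,198) and saddle at about (223,270).

```bash
cat > h.py <<'E'
import numpy as np,cv2
from scipy.spatial.transform import Rotation as Ro
def cam(s,obs=None):
    K=s["camera_matrix"]
    if "T_tool_cam" in s:
        T=np.eye(4);T[:3,:3]=Ro.from_euler("xyz",obs["ee_rot"]).as_matrix();T[:3,3]=obs["tool_pos"];T=T@s["T_tool_cam"]
        return K,T[:3,:3],T[:3,3]
    return K,Ro.from_euler("xyz",s["attitude"]).as_matrix(),np.array(s["origin"])
def ray(c,px):
    K,R,o=c;px=np.atleast_2d(np.array(px,float))
    return (R@np.linalg.inv(K)@np.c_[px,np.ones(len(px))].T).T
def plane(c,px,z):
    d=ray(c,px);return c[2]+d*((z-c[2][2])/d[:,2])[:,None]
def proj(c,P):
    K,R,o=c;q=(K@R.T@(np.atleast_2d(P)-o).T).T;return q[:,:2]/q[:,2:]
def tri(c1,p1,c2,p2):
    a,b=ray(c1,p1)[0],ray(c2,p2)[0]
    t=np.linalg.lstsq(np.c_[a,-b],c2[2]-c1[2],rcond=None)[0]
    A,B=c1[2]+t[0]*a,c2[2]+t[1]*b
    return (A+B)/2,np.linalg.norm(A-B)
def look(name,tag):
    from bench import robot,cams
    o=robot.get_obs();s=cams.snapshot(name)
    cv2.imwrite(f"pics/{tag}.png",s["frame"][:,:,::-1])
    np.savez(f"pics/{tag}.npz",**s,**{k:o[k] for k in("ee_rot","tool_pos")})
    return s["frame"],cam(s,o)
def load(tag):
    s=dict(np.load(f"pics/{tag}.npz"));return s["frame"],cam(s,s)
E
python3 - <<'E'
from h import *
f,c=load("top0");g,d=load("scene0")
for n,p,z in[("loose",(414,238),.036),("stage",(337,214),.158),("disc",(287,197),.088),("pad",(227,198),.108),("block",(226,240),.076),("saddle",(223,270),.054),("spray",(238,107),.16),("jar",(392,145),.07),("tin",(155,195),.06),("wr",(275,155),0)]:
    print(n,plane(c,[p],z)[0].round(3),proj(d,plane(c,[p],z)).round(0))
a=cv2.resize(f[170:300,205:440],None,fx=3.3,fy=3.3,interpolation=2)[:,:780]
b=cv2.resize(g[140:270,240:440],None,fx=3.3,fy=3.3,interpolation=2)
cv2.imwrite("pics/c0.png",cv2.resize(f[175:295,205:440],None,fx=3.4,fy=3.4,interpolation=2)[:,:,::-1])
cv2.imwrite("pics/c1.png",cv2.resize(g[145:270,245:440],None,fx=4,fy=4,interpolation=2)[:,:,::-1])
E
```

```text
loose [ 0.455 -0.363  0.036] [[278. 169.]]
stage [ 0.51  -0.135  0.158] [[312. 169.]]
disc [ 0.558 -0.005  0.088] [[333. 210.]]
pad [0.55  0.151 0.108] [[378. 227.]]
block [0.44  0.156 0.076] [[399. 219.]]
saddle [0.359 0.165 0.054] [[415. 215.]]
spray [0.779 0.122 0.16 ] [[313. 249.]]
jar [ 0.712 -0.294  0.07 ] [[232. 197.]]
tin [0.56  0.359 0.06 ] [[441. 280.]]
wr [0.693 0.038 0.   ] [[312. 262.]]
```

View pics/c0.png

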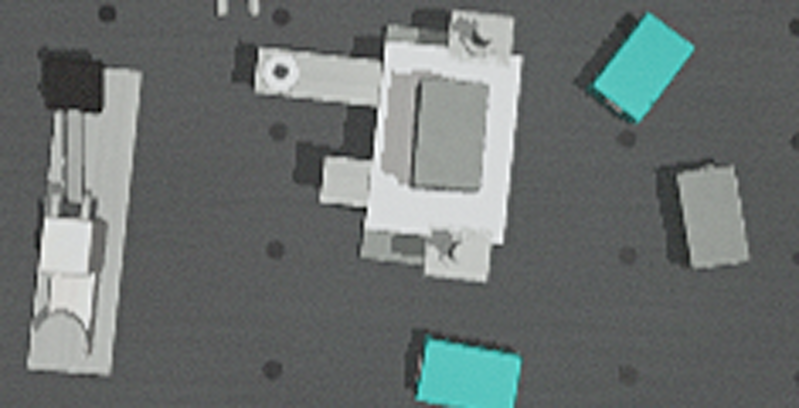

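View pics/c1.png

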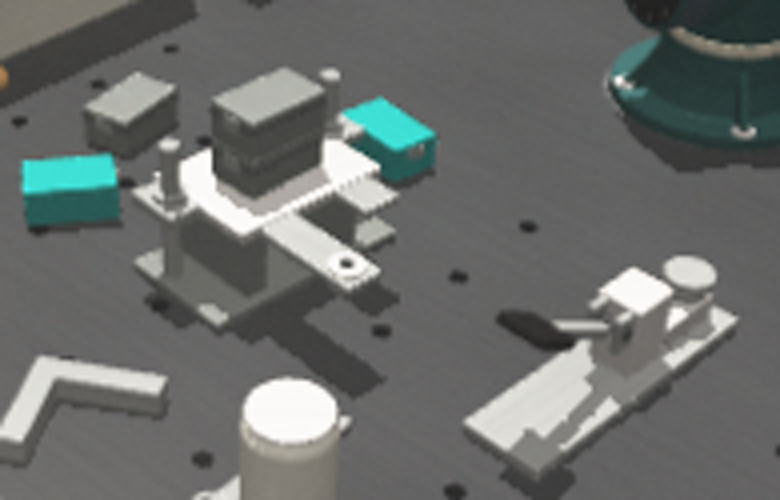

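The crops confirm it: the grey loose case is at crop (712,217), untinted and the same grey as the column, and both look-alikes are turquoise. The jack's saddle points towards -x world. The arm goes over the loose case to measure from close by.

step_arm(
  plan=[
    [[50,-150,100,-0.45,100],[100,-310,100,-0.95,100],[100,-310,100,-0.95,100],[100,-310,100,-0.95,100],[100,-310,100,-0.95,100],[100,-310,100,-0.95,100],[100,-310,100,-0.95,100],[100,-310,100,-0.95,100]],
  ],
)

```text
time: 0.77
tool_pos: [0.2631, 0.2208, 0.3033]
ee_rot: [3.141, 0.0, 1.881]
wrist_force: [1.3, 0.1, 0.4]
width: 0.0939
```

step_arm(
  plan=[
    [[100,-300,0,-0.9,100],[100,-300,0,-0.9,100],[100,-300,0,-0.9,100],[100,-300,0,-0.9,100],[100,-300,0,-0.9,100],[100,-300,0,-0.9,100],[100,-300,0,-0.9,100],[100,-300,0,-0.9,100]],
  ],
)

```text
time: 1.43
tool_pos: [0.3636, -0.0809, 0.3023]
ee_rot: [-3.141, 0.001, 0.976]
wrist_force: [-0.3, -0.2, 1.0]
width: 0.0941
```

step_arm(
  plan=[
    [[90,-277,0,-0.86,100],[90,-277,0,-0.86,100],[90,-277,0,-0.86,100],[90,-277,0,-0.86,100],[90,-277,0,-0.86,100],[90,-277,0,-0.86,100],[90,-277,0,-0.86,100],[90,-277,0,-0.86,100]],
  ],
)

```text
time: 2.1
tool_pos: [0.4539, -0.3605, 0.2969]
ee_rot: [-3.138, 0.006, 0.116]
wrist_force: [-1.0, 0.4, -1.6]
width: 0.094
```

```bash
python3 - <<'E'
from h import *
f,c=look("wrist","w1");print(c)
E
```

```text
(array([[339.62560377,   0.        , 317.20059573],
       [  0.        , 339.62560377, 197.12861357],
       [  0.        ,   0.        ,   1.        ]]), array([[ 0.11614512, -0.96413239, -0.23866096],
       [-0.9932234 , -0.1137558 , -0.02380954],
       [-0.00419352,  0.23980901, -0.97081103]]), array([ 0.52155922, -0.35393396,  0.47702059]))
```

View pics/w1.png

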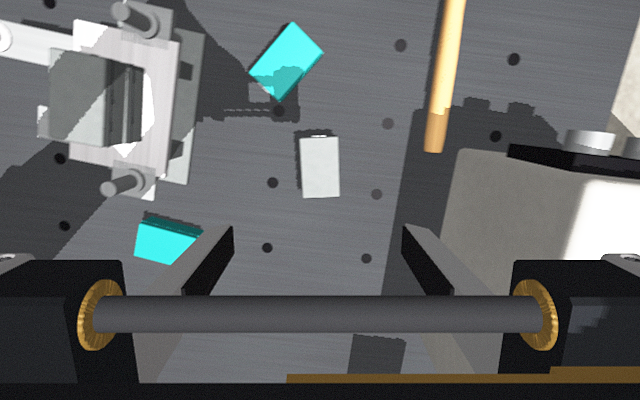

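Wrist view: the loose case's top face is at about (320,167), with free room on both sides. I measure it in the two views.

```bash
cat >> h.py <<'E'
def quad(f,roi,lo,hi=256,smax=40):
    x0,y0,x1,y1=roi;b=cv2.resize(f[y0:y1,x0:x1],None,fx=4,fy=4,interpolation=cv2.INTER_CUBIC)
    hs=cv2.cvtColor(b,cv2.COLOR_RGB2HSV);m=((hs[...,2]>lo)&(hs[...,2]<hi)&(hs[...,1]<smax)).astype(np.uint8)
    m=cv2.morphologyEx(m,cv2.MORPH_OPEN,np.ones((5,5)))
    k=max(cv2.findContours(m,0,1)[0],key=cv2.contourArea)
    r=cv2.minAreaRect(k);p=(cv2.boxPoints(r)+.5)/4-.5+[x0,y0]
    return p,cv2.contourArea(k)/16,cv2.contourArea(k)/(r[1][0]*r[1][1])
E
python3 - <<'E'
from h import *
f,c=load("w1");g,t=load("top0")
print(f[167,320],f[167,290],f[134,320],g[238,414],g[238,400],g[238,430])
for n,(q,a,fr),cc in[("w",quad(f,(285,120,355,210),150),c),("top",quad(g,(395,215,432,260),105),t)]:
    P=plane(cc,q,.036)
    e=np.roll(P,-1,0)-P
    print(n,q.round(1).tolist(),round(a),round(fr,2),P.mean(0).round(4),np.linalg.norm(e,axis=1).round(4),np.arctan2(e[:,1],e[:,0]).round(3))
    globals()[n]=q.mean(0)
print(tri(c,w,t,top))
E
```

```text
[226 229 227] [115 120 120] [47 48 50] [152 156 148] [63 68 66] [81 83 82]
w [[299.0, 135.3], [337.9, 134.1], [339.9, 196.8], [300.9, 198.1]] 2300 0.94 [ 0.4541 -0.3629  0.036 ] [0.0499 0.0827 0.0521 0.0828] [-1.423 -2.979  1.72   0.135]
top [[403.1, 224.6], [420.9, 221.8], [425.6, 251.7], [407.9, 254.6]] 496 0.91 [ 0.4543 -0.3638  0.036 ] [0.0513 0.0847 0.0508 0.0846] [-1.396 -2.995  1.743  0.152]
(array([ 0.4546367 , -0.36309249,  0.03723644]), np.float64(0.0013322532382963256))
```

step_arm(
  plan=[
    [[0,-1,-40,0.03,100],[0,-1,-80,0.03,100],[0,-1,-120,0.03,100],[0,-1,-160,0.03,100],[0,-1,-200,0.03,100],[0,-1,-220,0.03,100],[0,-1,-220,0.03,100],[0,-1,-220,0.03,100]],
  ],
)

```text
time: 2.82
tool_pos: [0.4529, -0.3538, 0.0828]
ee_rot: [-3.14, 0.001, 0.156]
wrist_force: [0.2, 0.7, 0.5]
width: 0.0936
```

```bash
python3 -c "
from bench import robot
o=robot.get_obs();print(o['tool_pos'],o['ee_rot'])"
```

```text
[ 0.45287625 -0.35381669  0.08277251] [-3.13975229e+00  1.18355698e-03  1.56253188e-01]
```

step_arm(
  plan=[
    [[1,-9,-10,-0.01,100],[1,-9,-30,-0.01,100],[1,-9,-50,-0.01,100],[1,-9,-65,-0.01,100],[1,-9,-74,-0.01,100],[1,-9,-74,-0.01,100],[1,-9,-74,-0.01,100]],
  ],
)

```text
time: 3.4
tool_pos: [0.4552, -0.3653, 0.0105]
ee_rot: [3.14, -0.001, 0.145]
wrist_force: [-0.0, 0.2, 0.8]
width: 0.0941
```

step_arm(
  plan=[
    [[0,0,0,0,40],[0,0,0,0,40],[0,0,0,0,40],[0,0,0,0,40],[0,0,0,0,40],[0,0,0,0,40],[0,0,0,0,40],[0,0,0,0,40]],
  ],
)

```text
time: 4.07
tool_pos: [0.4544, -0.3642, 0.0092]
ee_rot: [-3.141, -0.0, 0.145]
wrist_force: [0.1, 0.4, 1.1]
width: 0.0497
```

step_arm(
  plan=[
    [[0,0,20,0,40],[0,0,50,0,40],[0,0,90,0,40],[0,0,130,0,40],[0,0,170,0,40],[0,0,210,0,40],[0,0,240,0,40],[0,0,240,0,40]],
  ],
)

```text
time: 4.73
tool_pos: [0.4565, -0.3663, 0.2576]
ee_rot: [3.13, -0.009, 0.145]
wrist_force: [0.1, 0.3, -0.4]
width: 0.0499
```

step_arm(
  plan=[
    [[20,40,0,-0.08,40],[20,80,0,-0.15,40],[20,120,0,-0.2,40],[20,120,0,-0.2,40],[20,120,0,-0.2,40],[20,120,0,-0.2,40],[20,120,0,-0.2,40]],
  ],
)

```text
time: 5.32
tool_pos: [0.474, -0.2451, 0.2477]
ee_rot: [-3.141, 0.002, -0.056]
wrist_force: [1.0, 1.0, -3.3]
width: 0.0496
```

```bash
python3 - <<'E'
from h import *
f,c=look("wrist","w2");look("scene","s2")
E
```

```text
(no output)
```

View pics/w2.png

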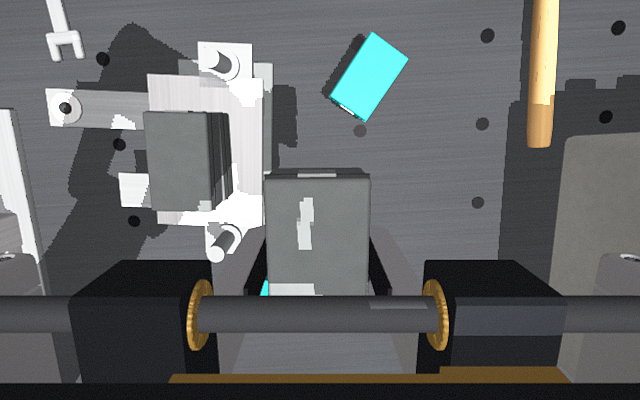

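The case is held, and the column's top face is at w2 (143–211, 111–211). I measure the column top and the disc in both views.

```bash
python3 - <<'E'
from h import *
f,c=load("w2");g,t=load("top0")
print(f[160,140:225:4,0],g[215,322:352,0])
hs=cv2.cvtColor(f,cv2.COLOR_RGB2HSV);print(hs[160,175],hs[160,220],hs[160,250])
for n,q_,cc in[("w",quad(f,(130,95,222,222),100,150),c),("top",quad(g,(320,190,352,236),105,190),t)]:
    q,a,fr=q_;P=plane(cc,q,.158);e=np.roll(P,-1,0)-P
    print(n,q.round(1).tolist(),round(a),round(fr,2),P.mean(0).round(4),np.linalg.norm(e,axis=1).round(4),np.arctan2(e[:,1],e[:,0]).round(3))
    globals()[n]=q.mean(0)
print(tri(c,w,t,top))
# disc dark dots
def dot(f,roi):
    x0,y0,x1,y1=roi;b=f[y0:y1,x0:x1,0].astype(float);b=cv2.resize(b,None,fx=4,fy=4,interpolation=2)
    m=(b<110).astype(np.uint8);_,_,st,ce=cv2.connectedComponentsWithStats(m);print(st[1:].tolist());return [(x+.5)/4-.5+np.array([x0,y0]) for x in ce[1:]]
print(dot(f,(56,98,75,117)),dot(g,(282,191,293,202)))
E
```

```text
[ 62  62 127 126 125 127 120 125 124 125 125 128 123 122 125 127 127 101
  57  54  73  63] [164 169 169 176 111  64 168 159 156 157 156 155 152 150 152 153 153 156
 151 156 154 159 153 156 154 177 216 217 215 214]
[ 70  12 130] [60  7 75] [  0   0 231]
w [[129.6, 110.9], [209.9, 110.9], [209.9, 210.9], [129.6, 210.9]] 6238 0.78 [ 0.5106 -0.1297  0.158 ] [0.0619 0.0804 0.0664 0.0808] [-1.626  3.012  1.515 -0.185]
top [[318.0, 230.3], [319.6, 194.8], [348.7, 196.2], [347.0, 231.7]] 854 0.83 [ 0.5117 -0.1258  0.158 ] [0.0889 0.073  0.089  0.0723] [-0.031 -1.598  3.102  1.542]
(array([ 0.51160128, -0.12647349,  0.15044583]), np.float64(0.0008411063603360806))
[[13, 17, 49, 48, 1632]]
[[15, 14, 15, 13, 151]]
[array([ 65.25827206, 107.69561887])] [array([287.09519868, 195.63493377])]
```

```bash
cat >> h.py <<'E'
def edges(f,box,c,z,m=6):
    # box: approx corners TL,TR,BR,BL; refine each side by strongest gradient along normal, intersect lines
    g=cv2.GaussianBlur(cv2.cvtColor(f,cv2.COLOR_RGB2GRAY).astype(np.float32),(0,0),.7);B=np.array(box,float);L=[]
    for a,b in zip(B,np.roll(B,-1,0)):
        n=np.array([-(b-a)[1],(b-a)[0]])/np.linalg.norm(b-a);s=np.arange(-m,m+.01,.25);pts=[]
        for t in np.linspace(.15,.85,25):
            p=a+t*(b-a)+s[:,None]*n
            v=cv2.remap(g,p[:,0].astype(np.float32)[None],p[:,1].astype(np.float32)[None],1)[0]
            k=np.abs(np.gradient(v));pts.append(p[np.argmax(k)])
        L.append(cv2.fitLine(np.array(pts,np.float32),cv2.DIST_HUBER,0,.01,.01).ravel())
    q=[]
    for l1,l2 in zip(np.roll(L,1,0),L):
        t=np.linalg.solve(np.c_[l1[:2],-l2[:2]],l2[2:]-l1[2:]);q.append(l1[2:]+t[0]*l1[:2])
    q=np.array(q);P=plane(c,q,z);e=np.roll(P,-1,0)-P
    print(q.round(1).tolist(),P.mean(0).round(4),np.linalg.norm(e,axis=1).round(4),np.arctan2(e[:,1],e[:,0]).round(3))
    return q,P
E
python3 - <<'E'
from h import *
f,c=load("w2");g,t=load("top0")
a,_=edges(f,[(144,111),(211,113),(209,210),(152,210)],c,.158,5)
b,_=edges(g,[(328.5,198.5),(348.5,199.5),(346,231),(326.5,230)],t,.158,3)
print(tri(c,a.mean(0),t,b.mean(0)))
print(tri(c,(65.26,107.7),t,(287.1,195.63)))
print(plane(c,[(65.26,107.7)],.087),plane(t,[(287.1,195.63)],.087))
# two platform corners etc
print(plane(t,[(np.array((390,36))/3.4+(205,175)),(np.array((520,55))/3.4+(205,175)),(np.array((500,243))/3.4+(205,175)),(np.array((366,230))/3.4+(205,175))],.086))
E
```

```text
[[143.0, 110.4000015258789], [205.60000610351562, 110.69999694824219], [211.1999969482422, 210.5], [150.6999969482422, 211.1999969482422]] [ 0.5104 -0.1361  0.158 ] [0.0482 0.08   0.0501 0.0809] [-1.631  3.067  1.527 -0.098]
[[327.1000061035156, 195.5], [348.3999938964844, 199.89999389648438], [346.0, 232.0], [325.20001220703125, 229.60000610351562]] [ 0.5093 -0.1342  0.158 ] [0.0545 0.0806 0.0521 0.0855] [-1.755  3.075  1.475 -0.043]
(array([ 0.51036726, -0.13430573,  0.15256121]), np.float64(0.001802305144509531))
(array([ 0.56166091, -0.00545421,  0.08728068]), np.float64(0.00048115925747814345))
[[ 0.56143792 -0.00529518  0.087     ]] [[ 0.56193525 -0.00541598  0.087     ]]
[[ 0.59116041 -0.09296342  0.086     ]
 [ 0.57790708 -0.1969541   0.086     ]
 [ 0.42875627 -0.18187896  0.086     ]
 [ 0.43714269 -0.07649343  0.086     ]]
```

Column centre is at (0.510,−0.136), yaw −0.09; the disc is at (0.5617,−0.0054), and the two agree through the stage geometry. I go above the column.

step_arm(
  plan=[
    [[15,40,0,-0.03,40],[30,80,0,-0.03,40],[36,109,0,-0.03,40],[36,109,-20,-0.03,40],[36,109,-40,-0.03,40],[36,109,-50,-0.03,40],[36,109,-50,-0.03,40],[36,109,-50,-0.03,40]],
  ],
)

```text
time: 6.08
tool_pos: [0.5101, -0.136, 0.1985]
ee_rot: [-3.141, 0.002, -0.087]
wrist_force: [-0.7, -0.3, -2.4]
width: 0.0499
```

step_arm(
  plan=[
    [[0,0,0,0,40],[0,0,0,0,40],[0,0,0,0,40]],
  ],
)

```text
time: 6.33
tool_pos: [0.511, -0.136, 0.2006]
ee_rot: [3.141, -0.002, -0.086]
wrist_force: [-0.0, 0.5, -2.3]
width: 0.0495
```

step_arm(
  plan=[
    [[-1,0,-10,0,40],[-1,0,-20,0,40],[-1,0,-27,0,40],[-1,0,-30,0,40],[-1,0,-32,0,40],[-1,0,-33,0,40],[-1,0,-33,0,40],[-1,0,-33,0,40]],
  ],
)

```text
time: 7.0
tool_pos: [0.5093, -0.1352, 0.1672]
ee_rot: [3.142, -0.0, -0.085]
wrist_force: [-4.0, 1.0, 4.7]
width: 0.0497
```

```bash
python3 - <<'E'
from h import *
f,c=look("scene","s3");cv2.imwrite("pics/s3c.png",cv2.resize(f[120:240,250:410],None,fx=4,fy=4,interpolation=2)[:,:,::-1])
E
```

```text
(no output)
```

View pics/s3c.png

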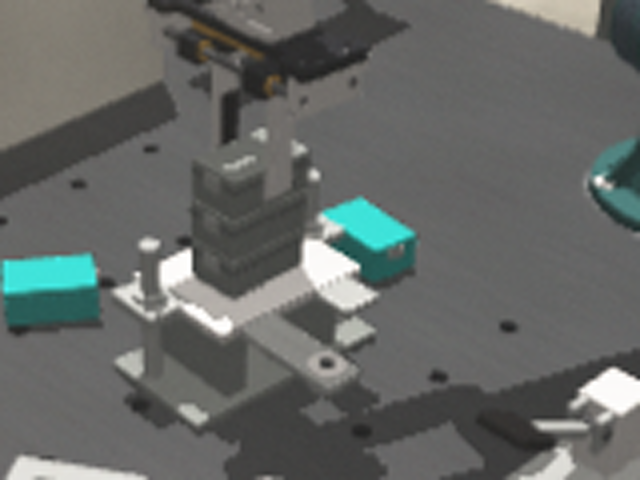

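The three cases line up and the force shows contact. I release and rise.

step_arm(
  plan=[
    [[0,0,0,0,60],[0,0,0,0,75],[0,0,0,0,90],[0,0,0,0,90],[0,0,0,0,90],[0,0,0,0,90],[0,0,0,0,90],[0,0,0,0,90]],
  ],
)

```text
time: 7.72
tool_pos: [0.5095, -0.1353, 0.1661]
ee_rot: [3.141, 0.0, -0.085]
wrist_force: [-0.0, -0.1, 0.1]
width: 0.0844
```

step_arm(
  plan=[
    [[0,0,15,0,90],[0,0,40,0,90],[0,0,80,0,90],[0,0,120,0,90],[-20,40,130,0,90],[-40,80,130,0,90],[-60,120,130,0,90],[-70,160,130,0,90]],
  ],
)

```text
time: 8.38
tool_pos: [0.441, 0.0163, 0.2971]
ee_rot: [3.141, -0.002, -0.087]
wrist_force: [1.2, 0.4, 0.4]
width: 0.0849
```

step_arm(
  plan=[
    [[-8,40,0,0,95],[-8,80,0,0,95],[-8,120,0,0,95],[-8,120,0,0,95],[-8,120,0,0,95],[-8,120,0,0,95],[-8,120,0,0,95],[-8,120,0,0,95]],
  ],
)

```text
time: 9.05
tool_pos: [0.4345, 0.1341, 0.2962]
ee_rot: [3.141, -0.0, -0.088]
wrist_force: [0.1, -0.4, 0.1]
width: 0.0892
```

```bash
python3 - <<'E'
from h import *
f,c=look("wrist","w4");g,t=look("top","top4")
cv2.imwrite("pics/m4.png",np.vstack([f[0:330,:,::-1],cv2.resize(g[170:300,200:520],(640,260))[:,:,::-1]]))
E
```

```text
(no output)
```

View pics/m4.png

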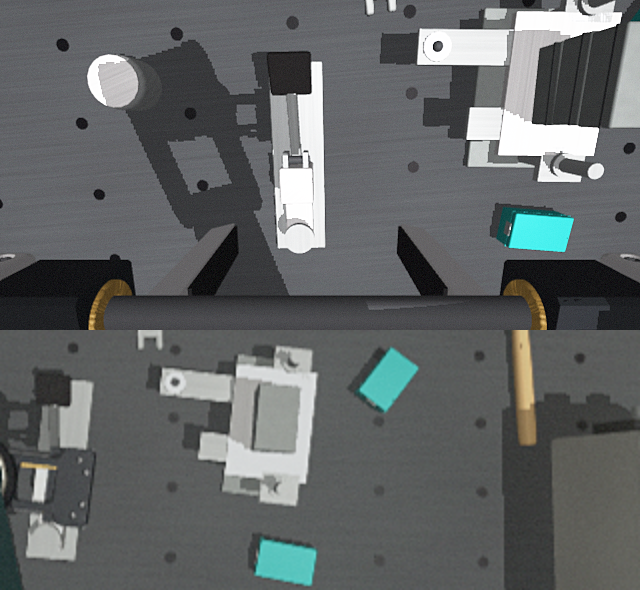

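The third case stands on the column. The jack is in wrist view with block top at about (297,186), saddle (299,233) and pad (290,73). I triangulate these against the first top view.

```bash
python3 - <<'E'
from h import *
f,c=load("w4");g,t=load("top0");h,t4=load("top4")
C=lambda x,y:(x/3.4+205-.35,y/3.4+175-.35)
print("third");edges(h,[(327.5,196.5),(350,197.5),(348,231.5),(326,230)],t4,.194,3)
a,_=edges(f,[(281,168),(313,168),(312,204),(280,203)],c,.076,4)
b,_=edges(g,[C(46,220),C(92,222),C(90,275),C(42,272)],t,.076,2.5)
print("block",tri(c,a.mean(0),t,b.mean(0)))
# base right edge at z .012 (wrist) 
for n,i,cc,p0,p1 in[("w",f,c,(323,70),(325,240)),("t",g,t,C(141,80),C(111,365))]:
    gg=cv2.GaussianBlur(cv2.cvtColor(i,7).astype(np.float32),(0,0),.8);pts=[]
    for s in np.linspace(0,1,40):
        x,y=np.array(p0)+s*(np.array(p1)-p0);xs=np.arange(x-5,x+5,.25)
        v=cv2.remap(gg,xs[None].astype(np.float32),np.full((1,len(xs)),y,np.float32),1)[0];pts.append((xs[np.argmin(np.gradient(v))],y))
    P=plane(cc,pts,.012)[:,:2].astype(np.float32);l=cv2.fitLine(P,cv2.DIST_HUBER,0,.01,.01).ravel();print(n,"base edge dir",np.arctan2(-l[1],-l[0]) if l[0]>0 else np.arctan2(l[1],l[0]),l)
print("saddle w",plane(c,[(299,233)],.054)); 
m=((f[...,0]<70)).astype(np.uint8);m[:45]=0;m[100:]=0;m[:,:266]=0;m[:,316:]=0
q=cv2.minAreaRect(max(cv2.findContours(m,0,1)[0],key=cv2.contourArea));print("pad",q,plane(c,[q[0]],.108))
E
```

```text
third
[[327.6000061035156, 194.6999969482422], [350.0, 198.6999969482422], [347.3999938964844, 231.89999389648438], [324.70001220703125, 229.8000030517578]] [ 0.5079 -0.1333  0.194 ] [0.055  0.0802 0.0545 0.0847] [-1.73   3.071  1.493 -0.069]
[[278.8999938964844, 166.89999389648438], [310.79998779296875, 168.39999389648438], [314.5, 203.89999389648438], [280.8999938964844, 202.89999389648438]] [0.4214 0.1597 0.076 ] [0.0379 0.0438 0.041  0.0441] [-1.704 -3.128  1.453 -0.058]
[[217.3000030517578, 237.8000030517578], [231.89999389648438, 239.39999389648438], [230.10000610351562, 254.6999969482422], [216.10000610351562, 253.89999389648438]] [0.4231 0.1609 0.076 ] [0.0393 0.0407 0.0375 0.0427] [-1.663  3.064  1.53  -0.035]
block (array([0.42322801, 0.1590918 , 0.08404158]), np.float64(5.923982068853776e-05))
w base edge dir 3.0757306 [ 0.9978319  -0.06581462  0.43917435  0.12422581]
t base edge dir 3.0715685 [ 0.9975493  -0.06996705  0.44030893  0.12532458]
saddle w [[0.35367366 0.1643989  0.054     ]]
pad ((287.9999694824219, 75.0), (43.99999237060547, 47.99999237060547), 0.0) [[0.54401992 0.15384334 0.108     ]]
```

Jack block is at (0.422,0.160) and jack yaw 3.07; the base edge, block and pad agree. I descend astride the block.

step_arm(
  plan=[
    [[-12,26,0,0.02,100],[-12,26,-40,0.02,100],[-12,26,-80,0.02,100],[-12,26,-120,0.02,100],[-12,26,-160,0.02,100],[-12,26,-180,0.02,100],[-12,26,-180,0.02,100],[-12,26,-180,0.02,100]],
  ],
)

```text
time: 9.82
tool_pos: [0.4217, 0.1607, 0.1155]
ee_rot: [3.141, 0.002, -0.067]
wrist_force: [0.7, 0.0, 0.3]
width: 0.0939
```

step_arm(
  plan=[
    [[0,0,-20,0,100],[0,0,-45,0,100],[0,0,-65,0,100],[0,0,-78,0,100],[0,0,-82,0,100],[0,0,-82,0,100],[0,0,-82,0,100]],
  ],
)

```text
time: 10.4
tool_pos: [0.4241, 0.1618, 0.0365]
ee_rot: [-3.14, -0.004, -0.066]
wrist_force: [-1.0, 0.2, 0.1]
width: 0.0942
```

step_arm(
  plan=[
    [[0,0,0,0,30],[0,0,0,0,30],[0,0,0,0,30],[0,0,0,0,30],[0,0,0,0,30],[0,0,0,0,30],[0,0,0,0,30],[0,0,0,0,30]],
  ],
)

```text
time: 11.07
tool_pos: [0.4221, 0.1615, 0.0341]
ee_rot: [3.141, 0.0, -0.065]
wrist_force: [0.8, -0.7, 0.2]
width: 0.0442
```

step_arm(
  plan=[
    [[0,0,5,0,30],[0,0,10,0,30],[0,0,20,0,30],[0,0,25,0,30],[0,0,25,0,30],[0,0,25,0,30],[0,0,25,0,30]],
  ],
)

```text
time: 11.65
tool_pos: [0.4217, 0.1614, 0.0588]
ee_rot: [3.141, 0.001, -0.065]
wrist_force: [1.2, -0.4, -9.0]
width: 0.0399
```

```bash
python3 - <<'E'
from h import *
g,t=load("top0")
print(plane(t,[(270.3,179.4),(280,178.5)],0))
f,c=look("scene","s5");cv2.imwrite("pics/s5c.png",cv2.resize(f[150:300,290:470],None,fx=3.6,fy=3.6,interpolation=2)[:,:,::-1])
E
```

```text
[[0.61927104 0.04991282 0.        ]
 [0.62252311 0.02151416 0.        ]]
```

View pics/s5c.png

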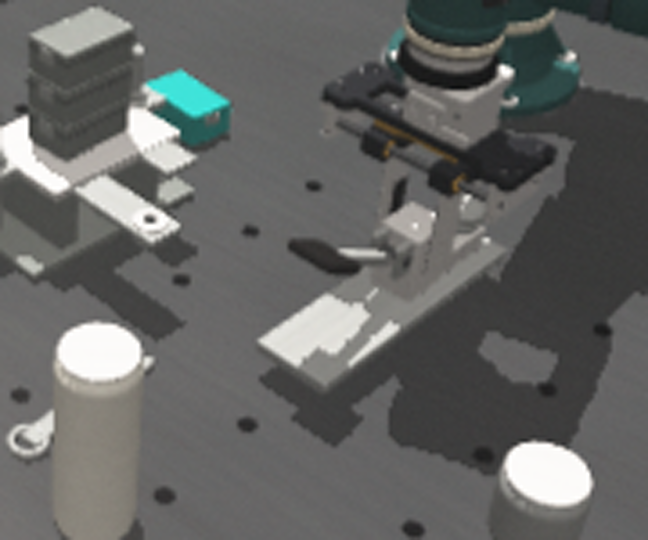

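The jack is lifted level and clear. I turn it in place, then bring it beside the tongue.

step_arm(
  plan=[
    [[0,10,0,0.12,30],[0,10,0,0.24,30],[0,10,0,0.36,30],[0,10,0,0.48,30],[0,10,0,0.6,30],[0,10,0,0.72,30],[0,10,0,0.84,30],[0,10,0,0.9,30]],
  ],
)

```text
time: 12.37
tool_pos: [0.4216, 0.1714, 0.0585]
ee_rot: [-3.141, 0.001, 0.84]
wrist_force: [0.3, -0.6, -8.4]
width: 0.0399
```

step_arm(
  plan=[
    [[0,0,0,0.12,30],[0,0,0,0.24,30],[0,0,0,0.36,30],[0,0,0,0.48,30],[0,0,0,0.6,30],[0,0,0,0.645,30],[0,0,0,0.645,30],[0,0,0,0.645,30]],
  ],
)

```text
time: 13.03
tool_pos: [0.4219, 0.1714, 0.0587]
ee_rot: [-3.141, 0.0, 1.478]
wrist_force: [-0.1, -0.0, -8.5]
width: 0.0401
```

step_arm(
  plan=[
    [[30,-10,0,0,30],[60,-20,0,0,30],[90,-30,0,0,30],[120,-42,0,0,30],[152,-42,-5,0,30],[152,-42,-15,0,30],[152,-42,-15,0,30],[152,-42,-15,0,30]],
  ],
)

```text
time: 13.7
tool_pos: [0.5727, 0.1293, 0.0421]
ee_rot: [-3.137, 0.001, 1.479]
wrist_force: [0.3, 0.7, -8.9]
width: 0.0399
```

step_arm(
  plan=[
    [[0,0,0,0,30],[0,0,0,0,30]],
  ],
)

```text
time: 13.87
tool_pos: [0.5738, 0.1299, 0.0447]
ee_rot: [3.141, -0.0, 1.48]
wrist_force: [0.7, 0.0, -8.1]
width: 0.0401
```

```bash
python3 - <<'E'
from h import *
f,c=look("wrist","w6");g,t=look("scene","s6")
cv2.imwrite("pics/m6.png",np.vstack([f[0:300,:,::-1],cv2.resize(g[150:300,270:470],(400,300))[:,:,::-1].repeat(1,1) if 0 else cv2.copyMakeBorder(cv2.resize(g[150:300,270:470],(400,300)),0,0,0,240,0)[:,:,::-1]]))
E
```

```text
(no output)
```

View pics/m6.png

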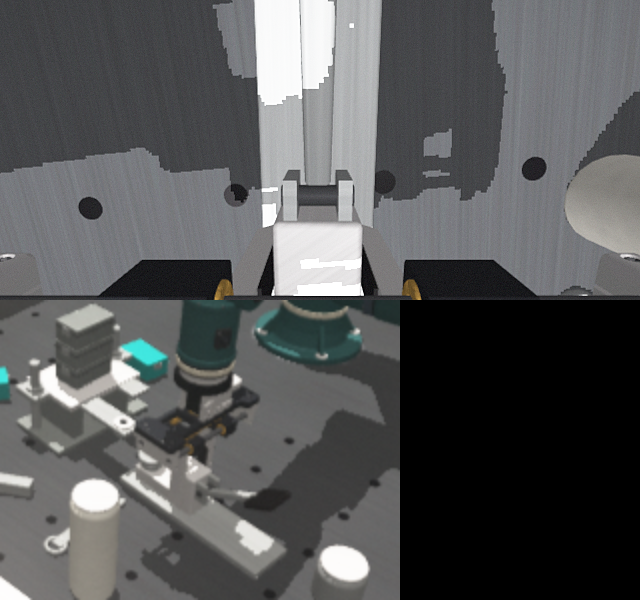

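step_arm(
  plan=[
    [[0,0,-6,0,30],[-1,-10,-6,0,30],[-2,-25,-6,0,30],[-4,-40,-6,0,30],[-5,-52,-6,0,30],[-5,-60,-6,0,30],[-5,-60,-6,0,30],[-5,-60,-6,0,30]],
  ],
)

```text
time: 14.63
tool_pos: [0.5692, 0.0693, 0.0383]
ee_rot: [3.141, -0.001, 1.478]
wrist_force: [0.4, 0.3, -8.9]
width: 0.0397
```

step_arm(
  plan=[
    [[0,0,0,0,30],[0,0,0,0,30]],
  ],
)

```text
time: 14.8
tool_pos: [0.5692, 0.0702, 0.0382]
ee_rot: [3.141, -0.001, 1.48]
wrist_force: [-0.5, -0.1, -8.9]
width: 0.0401
```

```bash
python3 - <<'E'
from h import *
g,t=look("top","top7");look("scene","s7")
f,c=load("s7")
cv2.imwrite("pics/m7.png",np.hstack([cv2.resize(g[160:260,190:300],None,fx=4,fy=4,interpolation=2),cv2.resize(f[160:260,300:390],None,fx=4,fy=4,interpolation=2)])[:,:,::-1])
E
```

```text
(no output)
```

View pics/m7.png

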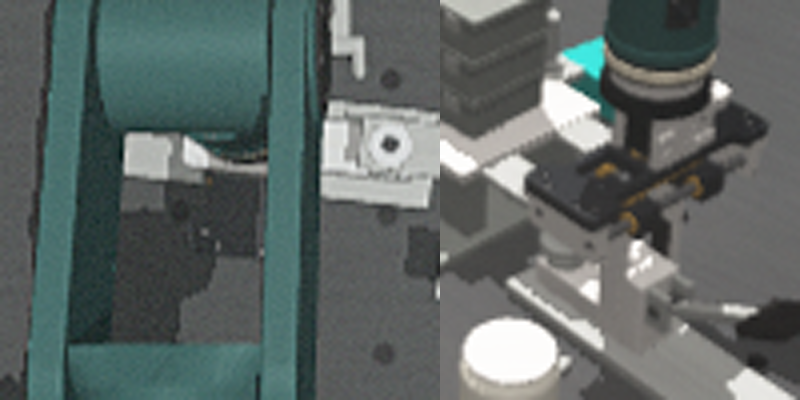

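The saddle looks to be under the disc in both views. I lower it to the table and check with the base's front corner before releasing.

step_arm(
  plan=[
    [[-1,-1,-1,0,30],[-1,-1,-3,0,30],[-1,-1,-4,0,30],[-1,-1,-5,0,30],[-1,-1,-5,0,30],[-1,-1,-5,0,30]],
  ],
)

```text
time: 15.4
tool_pos: [0.5683, 0.0688, 0.0361]
ee_rot: [3.141, -0.0, 1.48]
wrist_force: [-4.5, -0.3, 5.8]
width: 0.0398
```

```bash
python3 - <<'E'
from h import *
from bench import robot
g,t=look("top","top8");o=robot.get_obs();print(o['tool_pos'],o['wrist_force'])
y=o['ee_rot'][2]+np.pi;R=np.array([[np.cos(y),-np.sin(y)],[np.sin(y),np.cos(y)]])
b=o['tool_pos'][:2]
pred=np.array([[*(b+R@p),.012] for p in[(105,-35)]]) if 0 else np.array([[*(b+R@(np.array(p)/1000)),.012] for p in[(105,-35),(105,35)]])
print("saddle pred",b+R@[.075,0],"corners",pred,proj(t,pred))
s=proj(t,pred)[0 if pred[0,0]<pred[1,0] else 1]
x,yy=s.astype(int);gray=cv2.cvtColor(g,7)
print(gray[yy-6:yy+7,x-8:x+9])
E
```

```text
[0.56834822 0.06884241 0.03609599] [-4.94004944  0.55089155  6.10117948]
saddle pred [ 0.56156781 -0.00585047] corners [[ 0.52399897 -0.03256343  0.012     ]
 [ 0.59371232 -0.03889181  0.012     ]] [[297.55839756 211.92764639]
 [300.25675894 188.03594785]]
[[136 142 166 147 180 195 194 196 214 107  81  73  72  76  76  76  88]
 [181 183 181 167 195 191 193 193 208 111  85  96  92  92  92  93  60]
 [194 195 195 193 192 191 193 193 207  99  89  94  94  94  90  99  70]
 [191 192 192 191 194 189 190 191 207  90  85  92  94  95  92  96  68]
 [190 195 192 191 190 192 193 194 208  93  88  93  99  98  95 101  67]
 [195 199 202 200 202 199 195 198 203 100  90  97  95  94  96  89  66]
 [160 164 174 172 179 172 180 196 178  95  85  97  94  92  97  64  63]
 [ 62  73  84  78  85 100 117 161 127  89  90  90  93  93  97  70  69]
 [ 79  91  86  91  87  81  81  83  83  90  90  96  94  93  99  69  65]
 [ 82  91  97  93  94  97  93  94  95  93  93  96  96  93  98  71  66]
 [ 91  97  94  99  92  98  98  95  95  95  97  90  98  95 101  70  58]
 [ 92  96  98  88  84  84  83  82  96  99  95  96  96  93  99  71  67]
 [ 90  94  95  65  59  65  66  61  80  84  86  86  80  93 100  68  70]]
```

The base corner is seen at (297.5,211) against the predicted (297.6,211.9), so the saddle is within about 2 mm of the lift point. I release and rise.

step_arm(
  plan=[
    [[0,0,0,0,55],[0,0,0,0,70],[0,0,0,0,85],[0,0,0,0,85],[0,0,0,0,85],[0,0,0,0,85],[0,0,0,0,85],[0,0,0,0,85]],
  ],
)

```text
time: 16.12
tool_pos: [0.5681, 0.0685, 0.033]
ee_rot: [-3.142, -0.0, 1.48]
wrist_force: [-0.2, 0.2, -0.5]
width: 0.0799
```

step_arm(
  plan=[
    [[0,0,15,0,85],[0,0,45,0,85],[0,0,85,0,85],[0,0,125,0,50],[0,0,150,0,20],[5,40,150,0,0],[10,80,150,0,0],[11,116,150,0,0]],
  ],
)

```text
time: 16.78
tool_pos: [0.5801, 0.1858, 0.1843]
ee_rot: [3.139, -0.001, 1.478]
wrist_force: [-0.4, -0.3, 0.2]
width: 0.0499
```

step_arm(
  plan=[
    [[0,0,0,0,0],[0,0,0,0,0],[0,0,0,0,0],[0,0,0,0,0],[0,0,0,0,0],[0,0,0,0,0],[0,0,0,0,0],[0,0,0,0,0]],
  ],
)

```text
time: 17.45
tool_pos: [0.5793, 0.1838, 0.1833]
ee_rot: [3.141, -0.0, 1.479]
wrist_force: [-0.4, -0.3, 0.2]
width: 0.0006
```

```bash
python3 - <<'E'
from h import *
from bench import robot
o=robot.get_obs();print(o['tool_pos'],o['ee_rot'],o['width'])
f,c=look("wrist","w9");g,t=look("scene","s9")
print(proj(c,[[.5793,.1903,.108],[.5683,.0688,.076],[.5617,-.0054,.087]]),proj(t,[[.5793,.1903,.108],[.5683,.0688,.076],[.5616,-.006,.054]]))
cv2.imwrite("pics/m9.png",np.vstack([f[:300],cv2.copyMakeBorder(cv2.resize(g[155:265,300:450],None,fx=2.7,fy=2.7),0,0,0,235,0)])[:,:,::-1])
E
```

```text
[0.57925134 0.18383478 0.18327657] [ 3.14133998e+00 -1.88075017e-05  1.47872127e+00] 0.0005923709897557605
[[316.99284553 195.66628563]
 [317.20126075 313.01345145]
 [317.4207697  388.04577844]] [[383.59716377 238.67137568]
 [349.46734664 225.85603485]
 [331.07628889 219.57530463]]
```

View pics/m9.png

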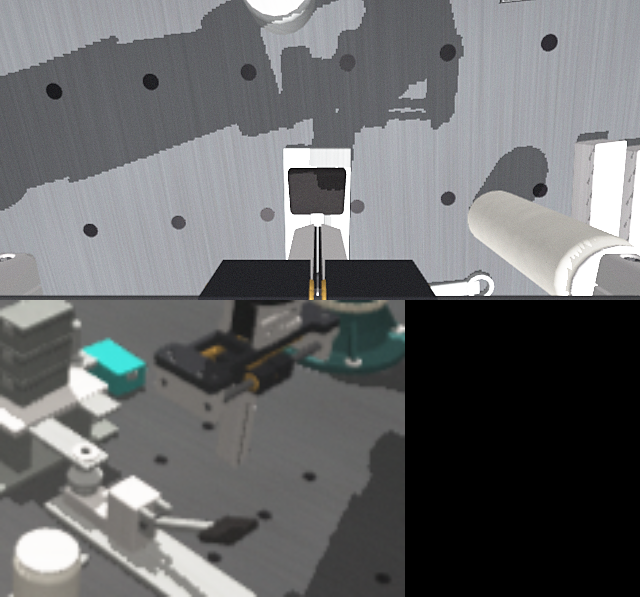

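The pad is at w9 (317,191), as predicted (317,196), and the saddle in the scene view is at (331.5,219.8) against the predicted (331.1,219.6). That was the last of my 12 pictures, so from here I check by numbers. I go onto the pad.

step_arm(
  plan=[
    [[0,6,-20,0,0],[0,6,-40,0,0],[0,6,-60,0,0],[0,6,-70,0,0],[0,6,-75,0,0],[0,6,-75,0,0]],
  ],
)

```text
time: 18.05
tool_pos: [0.5785, 0.1903, 0.1076]
ee_rot: [-3.14, 0.001, 1.48]
wrist_force: [-2.7, -1.7, 1.5]
width: 0.0004
```

step_arm(
  plan=[
    [[0,3,-7,0,0],[0,6,-13,0,0],[0,8,-19,0,0],[1,10,-25,0,0],[1,11,-31,0,0],[1,12,-37,0,0],[1,12,-43,0,0],[1,13,-47,0,0]],
  ],
)

```text
time: 18.72
tool_pos: [0.5809, 0.2025, 0.0634]
ee_rot: [3.139, 0.002, 1.48]
wrist_force: [-3.6, -7.6, 12.2]
width: 0.0006
```

step_arm(
  plan=[
    [[0,0,-3,0,0],[0,0,-6,0,0],[0,0,-8,0,0],[0,0,-8,0,0],[0,0,-8,0,0],[0,0,-8,0,0]],
  ],
)

```text
time: 19.22
tool_pos: [0.581, 0.2026, 0.0579]
ee_rot: [3.138, 0.001, 1.48]
wrist_force: [-6.7, -7.7, 18.8]
width: 0.0005
```

```bash
python3 - <<'E'
from h import *
from bench import robot
o=robot.get_obs();print(o['tool_pos'],o['wrist_force'])
for n,a in(("scene","s9"),("wrist",None)):
    f,c=look(n,n+"10")
    if a:
        g,_=load(a)
        # disc motion: template match tongue disc patch
        T=g[200:220,322:346];r=cv2.matchTemplate(f[180:235,305:365],T,cv2.TM_CCOEFF_NORMED);_,v,_,l=cv2.minMaxLoc(r);print("disc shift px",l[0]+305-322,l[1]+180-200,v)
        print("expect for 16mm",proj(c,[[.5617,-.0054,.103]])-proj(c,[[.5617,-.0054,.087]]))
E
```

```text
[0.58099514 0.20255268 0.05788129] [-6.65926082 -7.73528803 18.77924471]
disc shift px 0 -4 0.8269335031509399
expect for 16mm [[ 0.24672742 -4.31417009]]
```

Stroke 1 is fully down (TCP z 57.9 mm) and the disc has risen by about 15 mm. I let the handle up along the arc, clear of the pad.

step_arm(
  plan=[
    [[0,0,8,0,0],[0,-1,16,0,0],[0,-2,24,0,0],[0,-4,32,0,0],[0,-6,40,0,0],[0,-9,50,0,0],[0,-13,62,0,0],[0,-13,90,0,0]],
  ],
)

```text
time: 19.98
tool_pos: [0.5778, 0.19, 0.1395]
ee_rot: [-3.133, 0.001, 1.48]
wrist_force: [0.1, -0.9, -1.1]
width: 0.0
```

step_arm(
  plan=[
    [[0,0,30,0,0],[0,0,40,0,0],[0,0,40,0,0],[0,0,40,0,0],[0,0,40,0,0],[0,0,40,0,0]],
  ],
)

```text
time: 20.48
tool_pos: [0.579, 0.1904, 0.1803]
ee_rot: [-3.137, 0.001, 1.48]
wrist_force: [0.2, -0.5, 0.2]
width: 0.0007
```

```bash
python3 - <<'E'
from h import *
from bench import robot
o=robot.get_obs();print(o['tool_pos'],o['wrist_force'])
g,_=load("s9");f,c=look("scene","s11")
def m(n,x0,y0,x1,y1):
    T=g[y0:y1,x0:x1];r=cv2.matchTemplate(f[y0-8:y1+8,x0-8:x1+8],T,cv2.TM_CCOEFF_NORMED);_,v,_,l=cv2.minMaxLoc(r)
    X,Y=l;w=r[Y,max(X-1,0):X+2];h=r[max(Y-1,0):Y+2,X];s=lambda a:(a[0]-a[2])/(2*(a[0]-2*a[1]+a[2])) if len(a)==3 else 0
    print(n,round(X-8+s(w),2),round(Y-8+s(h),2),round(v,3))
m("disc",322,200,346,220);m("block",338,216,362,240);m("pad",372,228,398,248);m("column",290,150,322,192);m("saddle",323,213,340,230)
print("px per 10mm y,x",proj(c,[[.568,.079,.076],[.578,.069,.076]])-proj(c,[[.568,.069,.076]]))
w,cw=look("wrist","w11")
k=(w[...,:3].max(2)<75).astype(np.uint8);print(o['tool_pos'],proj(cw,[[.5793,.1903,.108]]))
k[:140]=0;k[240:]=0;k[:,:270]=0;k[:,365:]=0
q=cv2.boundingRect(max(cv2.findContours(k,0,1)[0],key=cv2.contourArea));print(q)
E
```

```text
[0.57897117 0.19040411 0.18028552] [ 0.18031479 -0.47094959  0.20498164]
disc -0.01 0.0 1.0
block 0.03 -0.01 1.0
pad -0.0 0.0 0.998
column 0.05 0.01 1.0
saddle -0.02 -0.04 1.0
px per 10mm y,x [[ 2.72086516  1.54130463]
 [-2.17733111  1.57935903]]
[0.57897117 0.19040411 0.18028552] [[318.41618114 204.63674393]]
(289, 177, 59, 46)
```

Jack, disc and column are unchanged from before the stroke (under 0.1 px), and the handle is back up. I do the second stroke.

step_arm(
  plan=[
    [[0,0,-25,0,0],[0,0,-50,0,0],[0,0,-65,0,0],[0,0,-72,0,0],[0,0,-72,0,0],[0,0,-72,0,0]],
  ],
)

```text
time: 21.08
tool_pos: [0.5798, 0.1898, 0.1112]
ee_rot: [-3.14, 0.002, 1.48]
wrist_force: [-0.8, -2.9, 2.0]
width: 0.0003
```

step_arm(
  plan=[
    [[0,3,-7,0,0],[0,6,-13,0,0],[0,8,-19,0,0],[1,10,-25,0,0],[1,11,-31,0,0],[1,12,-37,0,0],[1,12,-43,0,0],[1,13,-47,0,0]],
  ],
)

```text
time: 21.75
tool_pos: [0.5823, 0.2035, 0.0665]
ee_rot: [3.138, -0.0, 1.48]
wrist_force: [-1.7, -4.9, 11.6]
width: 0.0002
```

step_arm(
  plan=[
    [[0,0,-3,0,0],[0,0,-6,0,0],[0,0,-8,0,0],[0,0,-8,0,0],[0,0,-8,0,0],[0,0,-8,0,0],[0,0,-8,0,0],[0,0,-8,0,0]],
  ],
)

```text
time: 22.42
tool_pos: [0.5823, 0.2038, 0.059]
ee_rot: [3.138, -0.001, 1.48]
wrist_force: [-3.0, -4.3, 11.6]
width: 0.0009
```

```bash
python3 - <<'E'
from h import *
from bench import robot
o=robot.get_obs();print(o['tool_pos'],o['wrist_force'],o['qvel'])
g,_=load("s9");a,_=load("scene10");f,c=look("scene","s12")
for ref,nm in((g,"up"),(a,"1st stroke")):
  for n,x0,y0,x1,y1 in(("disc",322,198,346,218),("block",338,216,362,240),("column",290,148,322,188)):
    r=cv2.matchTemplate(f[y0-8:y1+8,x0-8:x1+8],ref[y0:y1,x0:x1],cv2.TM_CCOEFF_NORMED);_,v,_,l=cv2.minMaxLoc(r);print(nm,n,l[0]-8,l[1]-8,round(v,3))
E
```

```text
[0.58231397 0.20380054 0.05903671] [-2.98144845 -4.29264115 11.60165082] [-0.00056818 -0.00027883 -0.00032683 -0.00142589 -0.00097525  0.00104086]
up disc 0 -4 0.856
up block 0 0 0.929
up column 0 -4 0.974
1st stroke disc 0 0 0.985
1st stroke block 0 0 1.0
1st stroke column 0 0 0.992
```

step_arm(
  plan=[
    [[0,0,-2,0,0],[0,0,-3,0,0],[0,0,-3,0,0],[0,0,-3,0,0],[0,0,-3,0,0]],
  ],
)

```text
time: 22.88
tool_pos: [0.5824, 0.2038, 0.0579]
ee_rot: [3.137, -0.001, 1.48]
wrist_force: [-5.2, -3.9, 18.0]
width: 0.0006
```

```bash
python3 - <<'E'
from bench import robot
o=robot.get_obs();print(o['tool_pos'],o['wrist_force'],o['time'])
if o['tool_pos'][2]<.0595 and o['wrist_force'][2]>8: print(robot.close_job())
E
```

```text
[0.58239325 0.20379961 0.05788703] [-5.15023198 -3.87635787 18.04723109] 22.8833
the job is handed in; nothing more can be done
None
```

I finished the job and handed it in at 22.9 s, with the handle still held fully down; no verdict was reported.

- **What I did:** I put the grey loose case on the column and let go. I then set the jack down with its saddle under the disc and let go. I pushed the handle down, let it come fully up, and pushed it down again.
- **Final push:** the TCP was at 57.9 mm high against the pad's 58 mm when fully down. The wrist force was 18 N upward.
- **Jack and stage:** at the second stroke the disc was about 4 px higher in the scene view, roughly 15 mm of lift against the expected 16 mm. It matched the first stroke. The block had not moved, and the column rose with the stage. Before release, the jack's base corner put the saddle within about 2 mm of the lift point.
- **What disagreed:**
  - The top view placed the third case about 3 mm from the earlier column measurement; its edge fit was poor, at 55 mm across instead of 50.
  - The two-view heights of the column top and the block were 5 to 8 mm off the given values, so I used the text's heights there. The heights of the loose case and the disc agreed within 1.3 mm.
- **Not checked:** I did not check afterwards that the bystanders had stayed in place, but no move was planned within reach of them. I had used all 12 pictures by the pumping stage, so those last checks are numeric only.

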